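# Stand a steel blank up in the marking-out rest

### The job

Bring the drilled steel blank to the angle-iron fence and tip it upright against the fence: one short edge stays down on the bench at the foot of the fence as the pivot while the other end comes up. Leave it standing on that edge, let go, against the fence and about midway along it, then swing the bar fully across in front of it so that it cannot fall back. Leave the mug, the hammer and the V-block where they are.

Things in the scene. Friction and masses are not known exactly. Their poses are not given: they have to be found in the camera images.
- blank_center (a point): centre of the blank: a loose flat bright-steel bar with two dark bolt holes on its long centre line, 110 mm long (own x) by 50 mm wide (own y) by 12 mm thick (own z), about 0.5 kg. It starts lying flat on the bench in front of the fence, one short edge roughly towards it. Both ends and both faces are alike.
- blank_end_a (a point): middle of the blank's short edge face at its own +x end, half-way through the thickness, 55 mm from the centre; axes as the blank's
- blank_end_b (a point): the same at the blank's own -x end; axes as the blank's
- fence_foot (a point): middle of the foot of the fence, on the bench top (z = 0) in the plane of the fence's upright face. The fence is a fixed dark angle iron, 90 mm long along own y, 60 mm high, upright face at own x = 0; the blank comes from the own -x side. Own z is up. Behind the face (own x 0 to 68 mm) is the fence itself.
- bar_pivot (a point): pivot pin of the swing bar, at mid-height of the bar (40 mm above the bench); fixed on the rest, at own x = -20 mm, y = -85 mm of fence_foot; axes as fence_foot's. The post and pivot are 28 mm across, top at 52 mm.
- bar_knob (a point): centre of the upright round wooden knob (14 mm diameter, reaching from 50 to 85 mm above the bench) on the swing bar's free end, 150 mm from the pivot. The bar is flat steel 12 mm thick and 20 mm high, from 30 to 50 mm above the bench; own y runs along the bar from pivot to knob.
- swing_bar (a joint): angle of the swing bar about the upright pivot, rad. 0 = closed against its stop: the bar lies parallel to the fence (pivot to knob along the fence's own +y), 14 mm in front of the face (2 mm clear of a blank standing flat against the fence), the knob at own x = -20 mm, y = +65 mm of fence_foot. It grows anticlockwise from above as the bar opens away from the fence, to 2.4. Light friction (about 0.1 N m): it stays where it is left.
- mug: bystander: white mug, 80 mm wide, 90 mm high; origin at the centre of its underside
- hammer: bystander: hammer lying on the bench, 280 mm long; origin on its underside
- vblock: bystander: dark steel V-block 60 x 50 x 45 mm; origin at the centre of its underside
Not all that is in view belongs to the job. Several things look just like the part that bears blank_center: the one meant starts farthest to the robot's left.

How it is judged:
By the outcome, as a careful person would: the job done as asked, in the order asked, and still so for the second after the job is handed in, with the robot touching nothing.
It also fails if it takes over 72 s, if anything falls off the work surface, if the arm or the gripper's body presses on something with over 40 N, if the wrist force passes 120 N, or if a joint passes its speed limit or range.

### The arm

A 6-joint arm with a two-finger parallel gripper is mounted at the origin on the work surface. World frame = base frame: x ahead of the robot, y to its left, z up, the work surface at z = 0. Lengths are in m, angles in rad, forces in N, time in s.
With the tool pointing down it reaches from about 0.35 to 0.975 m from the base axis. Payload 4.9 kg.
Tool frame: the origin (TCP) lies midway between the tips of the shut fingers; the grasp point (between the pads) lies 19 mm behind it; z points along the fingers, y is the line along which they close (so a half turn about z gives the same grasp; the last joint's range is limited). The gripper opens to 85 mm and grips with 20 to 120 N. Pads are 22 mm wide; open, the fingers measure 114 mm over their backs; the gripper's body (76 mm by 85 mm) begins 54 mm behind the grasp point. The pads swing forward as they close: fully open they stand 13 mm farther back than shut.
Start: joints at [-1.414, 0.053, 1.613, -0, 1.476, -0.119], TCP at [0.17, -0.601, 0.231] pointing down, gripper open.
Joint ranges: [-3.01, 3.01], [-1.01, 2.22], [0.06, 2.58], [-1.02, 4.17], [0.09, 2.62], [-3.14, 3.14]. Speed limits (rad/s): [2.57, 2.57, 3.14, 3.14, 3.14, 3.14].

### API

Orientations are given as a unit quaternion [w, x, y, z].
In Python, from plant import state, grab_frame, job_done, cut_out, place_of gives the robot as it stands.
- The arm moves only by the tool jog_arm, never from a script. Its argument "motion" is text: rows parted by semicolons, each of 7 numbers parted by spaces: the opening in per cent of the stroke, from 0 (shut) to 100 (fully open), then the shift along the tool's x, y, z as a fraction of full scale, then the turn, a rotation vector about the tool's x, y, z as a fraction of full scale. A call has exactly 5 rows; each row is the pose to reach, as a shift and turn from the pose commanded when the call began, along the tool's axes at that moment; what a row does not reach only later rows make up. Full scale, the value 1, is 50 cm for a shift and 1.5 rad for a turn. A row lasts 1/8 s, in which the tool goes at most 62.5 mm and 10.7 degrees, less where a joint would pass 70% of its speed; a pose out of reach is approached as far as the arm can. A call with a number of a shift or a turn outside -1 to 1 is refused whole. A call with a gripper value outside its range is refused whole. The fingers move at their own pace and stop on an object; the grip force is fixed at half the most. Time passes only in rows, so rows that repeat a pose let the fingers close, or fill a call up. It gives the time, the measured TCP pose, the force, the opening and the grip force at its end, in the units of the state.
- state(): the state, without advancing time (a new reading comes with each control period).
- grab_frame(name): name is "scene" or "top" or "wrist"; returns a dict with "color" (400x640x3 uint8, red, green, blue), "range_z" (400x640 float32, m along the optical axis (not along the pixel's ray), 0 where there is no reading), "intrinsics" (3x3 intrinsics, pixels), "world_from_camera" (4x4, takes a point from camera to world coordinates). Camera axes: x right, y up, looking along -z (the intrinsics and any distortion apply to the point x, -y, -z); pixel columns grow to the right and rows downward; lengths in m; the calibration is good to about 2 mm. A picture is of the moment at which its call begins.
- job_done(): hands the job in; it is judged then, once.
Trained networks look in the newest picture that a camera, given by its name, has taken for a name from the list of things; names that differ only in an ending like _2 or _b are one class to them, and where a whole thing is asked for, a point or a joint stands for the part that bears it (a point fixed in the world has none). Each returns a list of dicts, best first, with "p" (0 to 1); they miss things now and then, are a little off and sometimes report something else, mostly with a low value. They report only what shows in the picture. A call takes as long as a camera call. They do not tell look-alikes from the thing itself.
- cut_out(camera, thing): "pixels" (400x640 bool, what is visible of it).
- place_of(camera, thing): "at" ([x, y, z] in m, in world coordinates, good to about 4 mm: a listed point, or the origin of a listed thing).
The state is a dict: "time": time; "joint_pos": joint angles; "joint_vel": joint speeds; "joint_efforts": joint torques, N m; "tool_pos": TCP position; "tool_rot": TCP orientation; "contact_force": force on the tool from outside, world axes, zero at the start; "ft_torque": the same for the moment, N m; "gripper_width": opening from 0.0 (shut) to 1.0 (fully open); "grasp_force": force on a finger pad.
Only numpy, scipy, OpenCV 4.12 (cv2) and the standard library are available. Lean on these libraries where they do the work, as an engineer would, in place of code of your own. Each camera call takes 0.05 s, during which the arm holds its last target. There are 200 camera calls.

## Working session

There is one attempt and no reset: what is moved stays moved. The work goes in short steps, Python scripts to look and compute and a tool call to move; the robot and the scene stay as the last step left them, time stands still between calls to the robot, and variables do not carry over. Pictures are saved under pics/ and viewed, at most 10 in all, crops included, and the job is handed in when it is done.

Besides the shell and the picture viewer there is one more tool, called after "Call:" as name(argument=value, ...) on one line, values as JSON. jog_arm: Moves the arm, as the interface text tells. Shift numbers are shares of 50 cm and turn numbers shares of 1.5 rad, none past 1 either way. Its arguments: {"type":"object","properties":{"motion":{"type":"string"}},"required":["motion"]}

```bash
mkdir -p pics
cat > h.py <<'E'
import numpy as np,cv2
from scipy.spatial.transform import Rotation as R
from plant import *
def save(n,f,box=None,s=1):
    im=f["color"][:,:,::-1]
    if box: im=im[box[1]:box[3],box[0]:box[2]]
    cv2.imwrite(f"pics/{n}.png",cv2.resize(im,None,fx=s,fy=s,interpolation=cv2.INTER_CUBIC))
def cloud(f):
    K=f["intrinsics"];d=f["range_z"];v,u=np.mgrid[:400,:640]
    P=np.stack([(u-K[0,2])/K[0,0]*d,-(v-K[1,2])/K[1,1]*d,-d],-1)
    T=f["world_from_camera"];W=P@T[:3,:3].T+T[:3,3];W[d==0]=np.nan
    return W
def rot(): w=state()["tool_rot"];return R.from_quat([w[1],w[2],w[3],w[0]])
E
python3 - <<'E'
from h import *
np.set_printoptions(precision=4,suppress=True)
a=grab_frame("top");save("top",a);b=grab_frame("scene");save("scene",b)
print(rot().as_matrix(),state()["time"])
for c,f in(("top",a),("scene",b)):
    W=cloud(f)
    for t in("blank_center","fence_foot","bar_pivot","bar_knob","mug","hammer","vblock"):
        print(c,t,[(round(x["p"],2),np.round(x["at"],3)) for x in place_of(c,t)])
    for x in cut_out(c,"blank_center"):
        m=x["pixels"];v,u=np.nonzero(m);p=W[m];p=p[~np.isnan(p[:,0])]
        r=cv2.minAreaRect(p[:,:2].astype(np.float32)*1000)
        print(" cut",round(x["p"],2),u.mean(),v.mean(),np.median(p,0),r)
E
```

```text
[[ 0.9622  0.2723 -0.0003]
 [ 0.2723 -0.9622  0.0019]
 [ 0.0002 -0.0019 -1.    ]] 0.1
top blank_center [(0.98, array([ 0.596, -0.16 ,  0.007])), (0.96, array([ 0.286, -0.28 ,  0.004])), (0.84, array([0.44 , 0.031, 0.004])), (0.76, array([ 0.358, -0.121,  0.006]))]
top fence_foot [(0.74, array([ 0.518,  0.148, -0.   ]))]
top bar_pivot [(0.75, array([0.594, 0.105, 0.038]))]
top bar_knob [(0.93, array([ 0.631, -0.044,  0.067]))]
top mug [(0.88, array([ 0.432, -0.261, -0.001]))]
top hammer [(0.74, array([ 0.615, -0.315, -0.001]))]
top vblock [(0.61, array([ 0.42 ,  0.425, -0.001]))]
 cut 0.93 398.01317523056656 148.50461133069828 [ 0.5964 -0.1559  0.0119] ((599.5603637695312, -158.3563995361328), (52.751399993896484, 115.89686584472656), 41.89230728149414)
 cut 0.92 385.2475 237.24125 [ 0.3554 -0.1188  0.0123] ((356.8819885253906, -119.16795349121094), (109.68978881835938, 50.14829635620117), 4.2220540046691895)
 cut 0.8 444.3729603729604 265.86013986013984 [ 0.2828 -0.2716  0.0122] ((283.943359375, -276.9870300292969), (54.945556640625, 118.65461730957031), 33.58774948120117)
 cut 0.57 
[... 883 characters left out ...]
57)
 cut 0.89 318.5117270788913 203.12579957356076 [0.4428 0.0309 0.0121] ((440.00341796875, 26.030567169189453), (54.144073486328125, 117.64779663085938), 6.565293788909912)
 cut 0.82 298.7971360381862 166.4892601431981 [ 0.3619 -0.1193  0.0117] ((351.3880310058594, -125.51983642578125), (122.76058197021484, 61.036705017089844), 2.8601183891296387)
 cut 0.58 278.6302521008403 134.49579831932772 [ 0.2861 -0.2743  0.0116] ((285.07574462890625, -276.3604736328125), (56.02362060546875, 115.65694427490234), 37.39066696166992)
 cut 0.31 202.3005698005698 191.43162393162393 [ 0.6476 -0.3099  0.0228] ((623.0343627929688, -312.5067443847656), (89.45095825195312, 261.5739440917969), 75.6482162475586)
```

View pics/top.png

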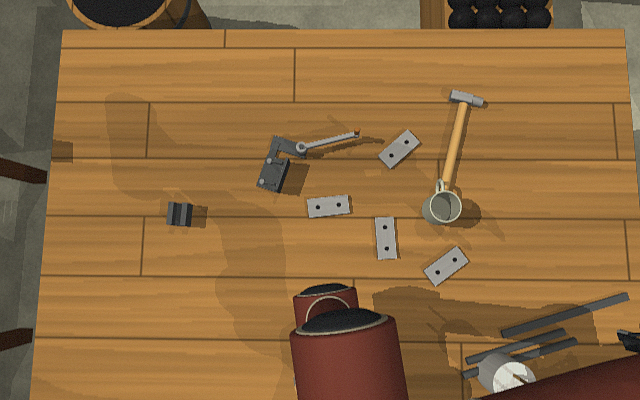

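View pics/scene.png

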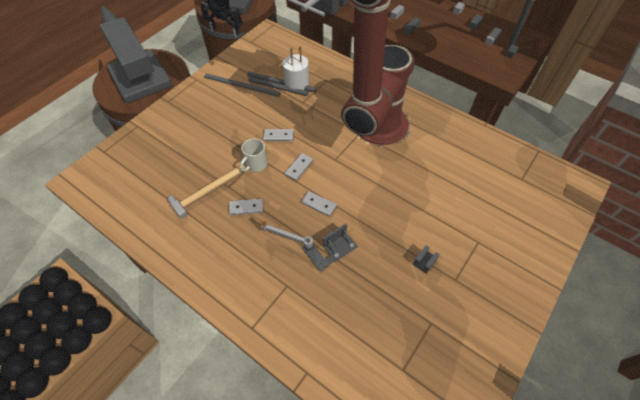

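Look-alikes in the top view: (399,148), (328,206), (386,238) and (446,265). The leftmost is (328,206), at about (0.44, 0.031), so that is the one meant. The fence is at (275,165) and the bar is open with its knob at (357,133). I'll go above the blank for a close look.

Call:
jog_arm(motion="100 0.8 -1 -0.04 0 0 -0.94;100 0.8 -1 -0.04 0 0 -0.94;100 0.8 -1 -0.04 0 0 -0.94;100 0.8 -1 -0.04 0 0 -0.94;100 0.8 -1 -0.04 0 0 -0.94")

```text
time: 1.52
tool_pos: [0.2919, -0.3118, 0.2413]
tool_rot: [0.0, 0.82, 0.572, 0.0]
contact_force: [0.5, -0.2, 0.6]
gripper_width: 1.002
grasp_force: 0.0
```

```bash
cat >> h.py <<'E'
np.set_printoptions(precision=4,suppress=True)
def axes(zdir,ydir):
    z=np.array(zdir,float);z/=np.linalg.norm(z);y=np.array(ydir,float);y-=z*(y@z);y/=np.linalg.norm(y)
    return R.from_matrix(np.stack([np.cross(y,z),y,z],1))
def go(pos,rt):
    s=state();r=rot();d=r.inv().apply(np.array(pos)-s["tool_pos"])/.5
    print("t",round(s["time"],2),"q",s["joint_pos"],"shift",d,"turn",(r.inv()*rt).as_rotvec()/1.5)
E
python3 -c "
from h import *
go([.44,.02,.25],axes([0,0,-1],[np.cos(.115),np.sin(.115),0]))"
```

```text
t 1.52 q [-0.9931 -0.4591  2.036   0.0004  1.5637 -0.641 ] shift [ 0.725   0.0491 -0.0175] turn [ 0.0006  0.0003 -0.3114]
```

Call:
jog_arm(motion="100 0.725 0.05 -0.018 0 0 -0.311;100 0.725 0.05 -0.018 0 0 -0.311;100 0.725 0.05 -0.018 0 0 -0.311;100 0.725 0.05 -0.018 0 0 -0.311;100 0.725 0.05 -0.018 0 0 -0.311")

```text
time: 2.15
tool_pos: [0.4213, -0.0271, 0.2494]
tool_rot: [0.001, 0.668, 0.745, 0.0]
contact_force: [0.8, -1.3, -0.6]
gripper_width: 1.0
grasp_force: 0.0
```

Call:
jog_arm(motion="100 0.1 0 0 0 0 0;100 0.1 0 0 0 0 0;100 0.1 0 0 0 0 0;100 0.1 0 0 0 0 0;100 0.1 0 0 0 0 0")

```text
time: 2.78
tool_pos: [0.4153, 0.0195, 0.2488]
tool_rot: [0.0, 0.668, 0.744, -0.0]
contact_force: [-0.8, -0.5, 0.3]
gripper_width: 0.997
grasp_force: 0.0
```

Run:
```python
from h import *
go([.44,.02,.25],axes([0,0,-1],[np.cos(.115),np.sin(.115),0]))
f=grab_frame("wrist");save("w1",f);W=cloud(f);print(f["world_from_camera"])
for t in("blank_center","fence_foot","bar_pivot","bar_knob"):
    print(t,[(round(x["p"],2),x["at"]) for x in place_of("wrist",t)])
for x in cut_out("wrist","blank_center"):
    m=x["pixels"];v,u=np.nonzero(m);p=W[m];p=p[~np.isnan(p[:,0])]
    p=p[p[:,2]>.006]
    print(" cut",round(x["p"],2),u.mean(),v.mean(),np.median(p,0),cv2.minAreaRect(p[:,:2].astype(np.float32)*1000))
np.save("W1.npy",W)
```

```text
t 2.77 q [-0.1324 -0.4945  2.0478 -0.0001  1.5883 -0.2391] shift [-0.0043  0.0492 -0.0024] turn [-0.      0.0001 -0.0055]
[[ 0.9943 -0.1012 -0.033   0.407 ]
 [ 0.1064  0.9454  0.308   0.0986]
 [ 0.0001 -0.3098  0.9508  0.3919]
 [ 0.      0.      0.      1.    ]]
blank_center [(0.83, [0.3543, -0.1234, 0.0084]), (0.65, [0.2837, -0.2807, 0.0037]), (0.63, [0.4402, 0.0272, 0.0056])]
fence_foot [(0.93, [0.5187, 0.1516, -0.004])]
bar_pivot [(0.86, [0.594, 0.1012, 0.0392])]
bar_knob [(0.9, [0.6321, -0.0437, 0.0674])]
 cut 0.97 333.2075298438935 155.96204468931742 [0.4393 0.0344 0.0123] ((439.782958984375, 30.49665069580078), (49.98322296142578, 109.58049774169922), 7.196190357208252)
 cut 0.95 228.9399293286219 337.58303886925796 [ 0.3084 -0.2802  0.0118] ((305.6225891113281, -278.12847900390625), (21.4996395111084, 79.537841796875), 33.00069808959961)
 cut 0.93 264.0135523613963 253.24969199178645 [ 0.357  -0.1186  0.0121] ((356.5870666503906, -120.97871398925781), (108.83222961425781, 51.08277893066406), 3.941619873046875)
 cut 0.58 393.05945945945945 274.6972972972973 [ 0.5522 -0.1353  0.0121] ((514.068115234375, -64.07051849365234), (20.656152725219727, 208.55780029296875), 28.795902252197266)
 cut 0.25 472.54031677465804 171.97264218862492 [0.6039 0.0406 0.05  ] ((610.6608276367188, 32.979209899902344), (27.853511810302734, 171.78677368164062), 16.611461639404297)
```

View pics/w1.png

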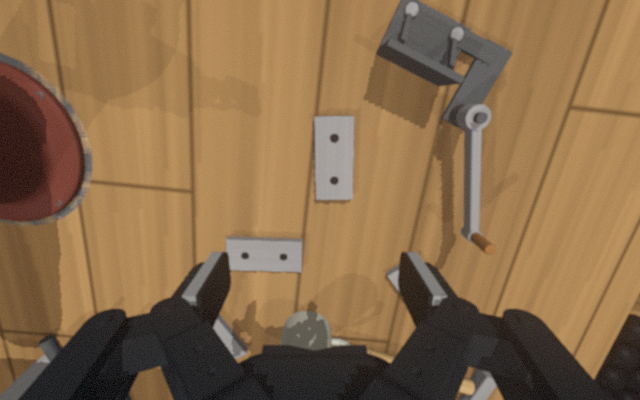

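The wrist view shows the target blank at (334,158), with its two holes at (334,139) and (334,181). The fence face runs about (380,55) to (445,85), the pivot is at (474,118) and the knob at (483,241). Next I'll fit the fence face plane.

Run:
```python
from h import *
def ana(W,n):
    P=W.reshape(-1,3);P=P[~np.isnan(P[:,0])];P=P[np.hypot(P[:,0]-.53,P[:,1]-.17)<.12]
    T=P[(P[:,2]>.057)&(P[:,2]<.064)];print(n,"top",len(T),np.median(T,0),cv2.minAreaRect(T[:,:2].astype(np.float32)*1000))
    for lo,hi in((.05,.058),(.015,.045)):
        F=P[(P[:,2]>lo)&(P[:,2]<hi)]
        a=np.radians(72.7);x=(F[:,:2]-[.518,.149])@[np.cos(a),np.sin(a)];y=(F[:,:2]-[.518,.149])@[-np.sin(a),np.cos(a)]
        k=(abs(x)<.015)&(abs(y)<.05);F=F[k]
        if len(F)<30: print(len(F));continue
        l=cv2.fitLine(F[:,:2].astype(np.float32),cv2.DIST_HUBER,0,.001,.001).ravel();print(lo,len(F),np.degrees(np.arctan2(l[1],l[0])),l[2:],"y range",y[k].min(),y[k].max(),"x",np.percentile(x[k],[5,50,95]))
ana(np.load("W1.npy"),"wrist");ana(cloud(grab_frame("top")),"top")
```

```text
wrist top 891 [0.522  0.1495 0.0602] ((538.8011474609375, 138.71316528320312), (24.579187393188477, 138.22328186035156), 60.42258071899414)
0.05 174 -18.258183 [0.5254 0.1447] y range -0.04327873307136624 0.04611118968730659 x [-0.0024 -0.0017  0.0112]
0.015 530 -18.105017 [0.5071 0.1507] y range -0.04336532396685723 0.04628309991757146 x [-0.0024 -0.0017  0.0012]
top top 121 [0.5249 0.1515 0.0603] ((539.0942993164062, 141.14688110351562), (23.69097137451172, 137.48684692382812), 60.63254165649414)
28
0.015 66 -18.011028 [0.503  0.1545] y range -0.04228425517378849 0.04635633420428618 x [-0.0003  0.0007  0.0082]
```

```bash
cat >> h.py <<'E'
F=np.array([.516,.148,0]);u=np.array([np.cos(np.radians(71.9)),np.sin(np.radians(71.9)),0]);v=np.array([-u[1],u[0],0]);Z=np.array([0,0,1.])
E
python3 - <<'E'
from h import *
a=np.radians(97.2);b=np.array([np.cos(a),np.sin(a),0]);c=np.array([.4398,.0305,0])
t=np.radians(40);z=np.sin(t)*b-np.cos(t)*Z;r=axes(z,[b[1],-b[0],0])
go(c-.032*b+.006*Z-.08*z,r)
E
```

```text
t 3.12 q [-0.1302 -0.4944  2.0478  0.      1.5883 -0.2389] shift [-0.1522  0.0538  0.363 ] turn [ 0.0039  0.4654 -0.0109]
```

Call:
jog_arm(motion="72 -0.152 0.054 0.3 0.004 0.465 -0.011;72 -0.152 0.054 0.3 0.004 0.465 -0.011;72 -0.152 0.054 0.363 0.004 0.465 -0.011;72 -0.152 0.054 0.363 0.004 0.465 -0.011;72 -0.152 0.054 0.363 0.004 0.465 -0.011")

```text
time: 3.75
tool_pos: [0.4491, -0.0526, 0.0644]
tool_rot: [-0.259, 0.623, 0.703, 0.225]
contact_force: [-0.8, 0.9, -0.2]
gripper_width: 0.722
grasp_force: 0.0
```

Call:
jog_arm(motion="72 0 0 0 0 0 0;72 0 0 0 0 0 0;72 0 0 0 0 0 0;72 0 0 0 0 0 0;72 0 0 0 0 0 0")

```text
time: 4.38
tool_pos: [0.4505, -0.0519, 0.0676]
tool_rot: [-0.256, 0.621, 0.705, 0.226]
contact_force: [-0.1, -0.5, 0.3]
gripper_width: 0.721
grasp_force: 0.0
```

Run:
```python
from h import *
a=np.radians(97.2);b=np.array([np.cos(a),np.sin(a),0]);c=np.array([.4398,.0305,0])
t=np.radians(40);z=np.sin(t)*b-np.cos(t)*Z;r=axes(z,[b[1],-b[0],0])
go(c-.032*b+.006*Z,r);print(state()["contact_force"],state()["gripper_width"])
f=grab_frame("wrist");save("w2",f)
```

```text
t 4.38 q [-0.5939  0.0818  1.9984  0.5036  1.5662 -0.8556] shift [-0.0008 -0.0005  0.1601] turn [-0.0001  0.0009  0.0007]
[-0.0625 -0.5005  0.3059] 0.7209889525378107
```

View pics/w2.png

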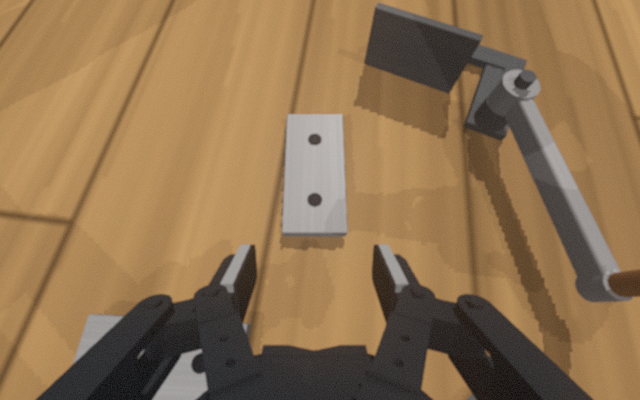

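The close view has the chosen blank at (315,175), centred between the fingertips at (245,275) and (385,275), so the choice holds. Descending.

Call:
jog_arm(motion="72 0 0 0.06 0 0 0;72 0 0 0.11 0 0 0;72 0 0 0.15 0 0 0;72 0 0 0.16 0 0 0;72 0 0 0.16 0 0 0")

```text
time: 5.05
tool_pos: [0.4441, -0.0011, 0.0061]
tool_rot: [-0.256, 0.621, 0.705, 0.226]
contact_force: [-0.3, -0.0, 0.1]
gripper_width: 0.72
grasp_force: 0.0
```

Run:
```python
from h import *
print(state()["contact_force"],state()["tool_pos"])
f=grab_frame("scene");W=cloud(f)
f=grab_frame("wrist");save("w3",f,(180,150,460,350),2.5)
```

```text
[-0.296  -0.0396  0.1101] [ 0.4441 -0.0011  0.0061]
```

View pics/w3.png

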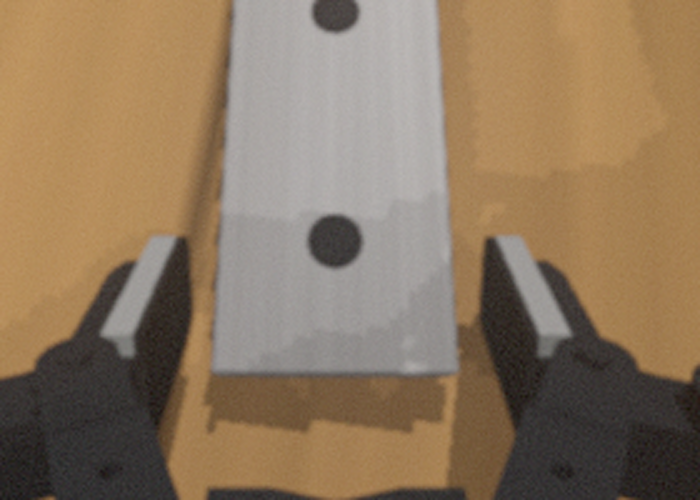

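The fingers flank the blank's near end, hole at (334,240) in the crop, pads about level with it. Closing.

Call:
jog_arm(motion="0 0 0 0 0 0 0;0 0 0 0 0 0 0;0 0 0 0 0 0 0;0 0 0 0 0 0 0;0 0 0 0 0 0 0")

```text
time: 5.78
tool_pos: [0.4449, -0.0021, 0.0071]
tool_rot: [-0.255, 0.621, 0.705, 0.226]
contact_force: [-1.0, -3.1, 5.9]
gripper_width: 0.559
grasp_force: 61.5
```

Run:
```python
from h import *
s=state();print(s["contact_force"],s["tool_pos"],s["gripper_width"],s["grasp_force"])
f=grab_frame("wrist");W=cloud(f)
for x in cut_out("wrist","blank_center")[:3]:
    p=W[x["pixels"]];p=p[~np.isnan(p[:,0])];p=p[(p[:,2]>.007)&(p[:,2]<.02)]
    if len(p)>50:print(x["p"],np.median(p,0),cv2.minAreaRect(p[:,:2].astype(np.float32)*1000))
```

```text
[-1.0439 -3.1353  5.9286] [ 0.4449 -0.0021  0.0071] 0.5587931775964949 61.53059363365173
0.55 [0.4414 0.0203 0.0126] ((440.48724365234375, 30.042072296142578), (50.149044036865234, 110.2941665649414), 7.444842338562012)
```

```bash
cat >> h.py <<'E'
import json
def fr(d,n,c):
    M=np.eye(4);M[:3,0]=d;M[:3,2]=n;M[:3,1]=np.cross(n,d);M[:3,3]=c;return M
def tcp():
    s=state();M=np.eye(4);M[:3,:3]=rot().as_matrix();M[:3,3]=s["tool_pos"];return M
def blank(xp,y,h,th):
    t=np.radians(th);d=np.cos(t)*u-np.sin(t)*Z;n=np.cos(t)*Z+np.sin(t)*u
    return fr(d,n,F+xp*u+y*v+h*Z-.055*d+.006*n)
def rel(M,M0):
    D=np.linalg.inv(M0)@M;return np.round(np.r_[D[:3,3]/.5,R.from_matrix(D[:3,:3]).as_rotvec()/1.5],4)
E
python3 - <<'E'
from h import *
a=np.radians(97.3);b=np.array([np.cos(a),np.sin(a),0])
M0=tcp();B0=fr(b,Z,np.array([.4403,.0302,.006]));X=np.linalg.inv(B0)@M0;np.save("X.npy",X)
L=M0.copy();L[2,3]+=.003;print(rel(L,M0))
for h in(.003,.0):print(rel(blank(-.016,0,h,0)@X,M0))
E
```

```text
[ 0.0038  0.     -0.0046  0.      0.     -0.    ]
[ 0.0745  0.0911  0.0547 -0.1895 -0.0005  0.2268]
[ 0.0707  0.0911  0.0593 -0.1895 -0.0005  0.2268]
```

Call:
jog_arm(motion="0 0.004 0 -0.005 0 0 0;0 0.025 0.03 0.015 -0.06 0 0.075;0 0.05 0.06 0.035 -0.125 0 0.15;0 0.0745 0.091 0.0547 -0.1895 -0.0005 0.2268;0 0.0745 0.091 0.0547 -0.1895 -0.0005 0.2268")

```text
time: 6.5
tool_pos: [0.4813, 0.052, 0.008]
tool_rot: [-0.201, 0.761, 0.552, 0.275]
contact_force: [-0.9, 1.0, -4.7]
gripper_width: 0.56
grasp_force: 63.0
```

```bash
cat > look.py <<'E'
from h import *
s=state();print(s["time"],s["contact_force"],s["gripper_width"],s["grasp_force"])
X=np.load("X.npy");B=tcp()@np.linalg.inv(X)
print("B center own",[(B[:3,3]-F)@k*1000 for k in(u,v,Z)],"yaw",np.degrees(np.arctan2(B[1,0],B[0,0])),"pitch",np.degrees(np.arcsin(-B[2,0])))
f=grab_frame("wrist");W=cloud(f);np.save("W.npy",W)
for x in cut_out("wrist","blank_center")[:4]:
    p=W[x["pixels"]];p=p[~np.isnan(p[:,0])];q=(p-F)@np.stack([u,v,Z],1)
    k=(q[:,2]>.007)&(q[:,2]<.13)&(q[:,0]<0.0)&(q[:,0]>-.16)&(abs(q[:,1])<.06);q=q[k]*1000
    if len(q)>50:
        print(round(x["p"],2),np.median(q,0),"z",np.percentile(q[:,2],[2,98]),"x",np.percentile(q[:,0],[1,99]),"y",np.percentile(q[:,1],[1,99]),cv2.minAreaRect(q[:,:2].astype(np.float32)))
E
python3 look.py
```

```text
6.5 [-0.9124  0.9772 -4.6636] 0.5597396797133162 62.99084186553955
B center own [np.float64(-69.4836245417251), np.float64(3.684522994626786), np.float64(6.910756150843019)] yaw 72.05030968091677 pitch -0.017823838596829247
0.86 [-79.8279   3.6638  13.081 ] z [11.7278 14.4549] x [-124.3333  -16.9144] y [-20.2554  27.6278] ((-69.72499084472656, 3.739696502685547), (110.48323059082031, 49.97517395019531), 0.7515042424201965)
0.74 [-0.4227 -2.9725 39.7249] z [ 8.683  60.3142] x [-1.4407 -0.0114] y [-44.4051  42.566 ] ((-1.254950761795044, -0.97821044921875), (89.24679565429688, 2.509690046310425), 89.99978637695312)
```

```bash
cat > tip.py <<'E'
from h import *
import sys
X=np.load("X.npy");M0=tcp()
for a in sys.argv[1:]:
    print(rel(blank(*map(float,a.split(",")))@X,M0))
E
python3 tip.py=0 2>/dev/null; python3 tip.py " -.015,-.0005,.0005,0" " -.015,-.0005,.0005,3" " -.015,-.0005,.0005,8"  " -.015,-.0005,.0005,14" " -.015,-.0005,.0005,20"
```

```text
[-0.0005  0.0055  0.0018 -0.0028  0.0001  0.0003]
[ 0.0061  0.0055 -0.0046 -0.0028 -0.0348  0.0003]
[ 0.0178  0.0055 -0.0145 -0.0028 -0.093   0.0003]
[ 0.033   0.0055 -0.0249 -0.0028 -0.1628  0.0003]
[ 0.0492  0.0055 -0.0336 -0.0027 -0.2326  0.0003]
```

Call:
jog_arm(motion="0 -0.0005 0.0055 0.0018 -0.0028 0.0001 0.0003;0 0.0061 0.0055 -0.0046 -0.0028 -0.0348 0.0003;0 0.0178 0.0055 -0.0145 -0.0028 -0.093 0.0003;0 0.033 0.0055 -0.0249 -0.0028 -0.1628 0.0003;0 0.0492 0.0055 -0.0336 -0.0027 -0.2326 0.0003")

```text
time: 7.22
tool_pos: [0.4889, 0.0565, 0.0381]
tool_rot: [-0.099, 0.799, 0.577, 0.14]
contact_force: [-0.2, 0.7, -4.7]
gripper_width: 0.554
grasp_force: 62.8
```

```bash
python3 look.py
python3 - <<'E'
from h import *
W=np.load("W.npy").reshape(-1,3);q=(W-F)@np.stack([u,v,Z],1)
# blank top-face profile
k=(abs(q[:,1])<.012)&(q[:,0]>-.13)&(q[:,0]<-.004)&(q[:,2]>.006);q=q[k]*1000
for lo in range(-130,0,13):
    m=(q[:,0]>lo)&(q[:,0]<lo+13)
    if m.sum():print(lo,m.sum(),np.median(q[m],0))
E
```

```text
7.225 [-0.2043  0.6977 -4.6793] 0.5542860506944068 62.848970890045166
B center own [np.float64(-65.19946057727203), np.float64(-2.400522258250246), np.float64(25.901267095216216)] yaw 71.64674191066347 pitch 20.15767320437496
0.69 [-72.8675  -2.5298  35.109 ] z [12.8056 50.671 ] x [-114.7264  -14.0081] y [-26.6119  21.524 ] ((-64.6536636352539, -2.5357208251953125), (50.18926239013672, 105.03157806396484), 89.90382385253906)
-130 2 [-117.0881   -7.8952   44.9211]
-117 6349 [-112.1262    0.7219  119.8505]
-104 1189 [-97.726   -0.0998  44.5715]
-91 1096 [-84.6727  -0.0877  39.7216]
-78 978 [-71.6877  -0.0735  34.6429]
-65 899 [-58.9029  -0.0658  29.5468]
-52 817 [-45.5484  -0.0445  24.6055]
-39 749 [-32.4387  -0.029   19.5258]
-26 671 [-19.7088  -0.0118  14.4588]
-13 35 [-12.5454  -0.6464  11.6063]
```

```bash
python3 tip.py " -.015,-.001,.000,26" " -.015,-.001,-.0003,33" " -.015,-.001,-.0003,40"  " -.015,-.001,-.0003,47" " -.015,-.001,-.0003,54"
```

```text
[ 0.009  -0.0049 -0.0072  0.0036 -0.0704  0.0007]
[ 0.0262 -0.0048 -0.0193  0.0036 -0.1518  0.0003]
[ 0.045  -0.0047 -0.0296  0.0037 -0.2333 -0.0001]
[ 0.0649 -0.0046 -0.0377  0.0037 -0.3147 -0.0005]
[ 0.0856 -0.0046 -0.0432  0.0037 -0.3962 -0.0008]
```

Call:
jog_arm(motion="0 0.009 -0.0049 -0.0072 0.0036 -0.0704 0.0007;0 0.0262 -0.0048 -0.0193 0.0036 -0.1518 0.0003;0 0.045 -0.0047 -0.0296 0.0037 -0.2333 -0.0001;0 0.0649 -0.0046 -0.0377 0.0037 -0.3147 -0.0005;0 0.0649 -0.0046 -0.0377 0.0037 -0.3147 -0.0005")

```text
time: 7.95
tool_pos: [0.4951, 0.0814, 0.0672]
tool_rot: [0.035, 0.808, 0.586, -0.05]
contact_force: [0.4, -3.2, 2.1]
gripper_width: 0.556
grasp_force: 63.6
```

```bash
python3 look.py; python3 tip.py " -.015,-.001,-.0000,54" " -.015,-.001,-.0000,61" " -.015,-.001,-.0000,68"  " -.015,-.001,-.0000,75" ; python3 -c "
from h import *
print(state()['joint_pos'])"
```

```text
7.95 [ 0.3576 -3.1738  2.0784] 0.5561961872018232 63.58083128929138
B center own [np.float64(-48.3689202555381), np.float64(-0.33770281120297335), np.float64(42.644799416217225)] yaw 72.18288138298536 pitch 46.940526520033664
0.88 [-51.3533  -0.4771  55.86  ] z [14.4164 86.2948] x [-81.8773 -10.2663] y [-24.66   23.509] ((-48.17817687988281, -0.5827674865722656), (78.52790832519531, 50.22072982788086), 0.26760149002075195)
[ 0.0183  0.0016 -0.0198 -0.003  -0.083  -0.0016]
[ 0.0359  0.0016 -0.0321 -0.0031 -0.1645 -0.0015]
[ 0.0549  0.0015 -0.0421 -0.0032 -0.2459 -0.0015]
[ 0.075   0.0014 -0.0497 -0.0032 -0.3274 -0.0015]
[ 0.0749 -0.0354  1.9962 -0.1184  1.2318  0.4355]
```

```bash
cat > fit.py <<'E'
from h import *
f=grab_frame("wrist");W=cloud(f);x=[c for c in cut_out("wrist","blank_center")]
B=tcp()@np.linalg.inv(np.load("X.npy"));best=None
for c in x:
    p=W[c["pixels"]];p=p[~np.isnan(p[:,0])];q=(p-F)@np.stack([u,v,Z],1)*1000
    q=q[(abs(q[:,1])<15)&(q[:,0]<2)&(q[:,0]>-130)&(q[:,2]<125)]
    if len(q)<100 or np.ptp(q[:,2])<40: continue
    l=cv2.fitLine(q[:,[0,2]].astype(np.float32),cv2.DIST_HUBER,0,.1,.01).ravel()
    d=l[:2]*np.sign(l[1]);n=np.array([d[1],-d[0]])
    r=(q[:,[0,2]]-l[2:])@n;s=((q[:,[0,2]]-l[2:])@d)[abs(r)<2]
    top=l[2:]+d*np.percentile(s,99.7);bot=l[2:]+d*np.percentile(s,.3)
    print(round(c["p"],2),"ang",np.degrees(np.arctan2(d[1],-d[0])),"len",np.ptp(np.percentile(s,[.3,99.7])),"bot",bot,"lower edge from top",top-110*d-12*n,"from bot",bot-12*n)
print("model lower edge",((B[:3,3]+.055*B[:3,0]-.006*B[:3,2]-F)@np.stack([u,v,Z],1))*1000,"pitch",np.degrees(np.arcsin(-B[2,0])))
E
python3 fit.py
```

```text
0.68 ang 45.00958 len 104.1361873796615 bot [-9.3926 12.4796] lower edge from top [-13.7337  -0.1513] from bot [-17.8793   3.9957]
model lower edge [-16.6966   0.1057  -2.7077] pitch 46.85944909555575
```

```bash
python3 - <<'E'
from h import *
np.save("X.npy",np.linalg.inv(blank(-.0137,-.0003,0,45))@tcp())
E
python3 tip.py " -.0137,-.001,.0003,52" " -.0137,-.001,.0003,59" " -.0137,-.001,.0003,66"  " -.0137,-.001,.0003,73"
```

```text
[ 0.0152  0.0013 -0.0156 -0.0003 -0.0814  0.0002]
[ 0.0321  0.0012 -0.0287 -0.0007 -0.1629  0.0004]
[ 0.0506  0.0011 -0.0396 -0.001  -0.2443  0.0006]
[ 0.0702  0.001  -0.0482 -0.0013 -0.3258  0.0008]
```

Call:
jog_arm(motion="0 0.0152 0.0013 -0.0156 -0.0003 -0.0814 0.0002;0 0.0321 0.0012 -0.0287 -0.0007 -0.1629 0.0004;0 0.0506 0.0011 -0.0396 -0.001 -0.2443 0.0006;0 0.0702 0.001 -0.0482 -0.0013 -0.3258 0.0008;0 0.0702 0.001 -0.0482 -0.0013 -0.3258 0.0008")

```text
time: 8.78
tool_pos: [0.5057, 0.117, 0.0856]
tool_rot: [0.176, 0.772, 0.559, -0.246]
contact_force: [-1.0, -1.0, 4.2]
gripper_width: 0.561
grasp_force: 63.8
```

```bash
python3 fit.py;python3 look.py; python3 -c "
from h import *
print(state()['joint_pos'])"
```

```text
0.9 ang 74.38002 len 64.7612588655424 bot [-16.3277  46.5682] lower edge from top [-15.7038  -0.2309] from bot [-27.8846  43.3372]
model lower edge [-13.6422   0.4956   0.1074] pitch 73.121977724086
8.875 [-1.1324 -0.5807  2.6909] 0.5603002988511057 63.67446541786194
B center own [np.float64(-23.867768151797776), np.float64(0.29306538588425285), np.float64(54.48016608832039)] yaw 72.62094583874548 pitch 73.121977724086
0.88 [-26.4902   0.5222  80.6466] z [ 47.5507 107.9651] x [-35.3489 -16.605 ] y [-23.4402  24.1654] ((-29.120616912841797, 0.6549320220947266), (50.005470275878906, 27.778385162353516), 88.13951110839844)
[ 0.3288  0.2301  1.7662 -0.4741  1.5508  0.757 ]
```

```bash
python3 tip.py " -.0137,-.001,.0005,79" " -.0137,-.001,.0005,84" " -.0135,-.001,.0005,87.5"  " -.013,-.001,.0005,89.5"
```

```text
[ 0.0125  0.0024 -0.0138 -0.0016 -0.0687  0.0016]
[ 0.0243  0.0023 -0.0236 -0.0018 -0.1268  0.0018]
[ 0.0333  0.0023 -0.03   -0.0019 -0.1676  0.0019]
[ 0.0393  0.0022 -0.0339 -0.002  -0.1908  0.002 ]
```

Call:
jog_arm(motion="0 0.0125 0.0024 -0.0138 -0.0016 -0.0687 0.0016;0 0.0243 0.0023 -0.0236 -0.0018 -0.1268 0.0018;0 0.0333 0.0023 -0.03 -0.0019 -0.1676 0.0019;0 0.0393 0.0022 -0.0339 -0.002 -0.1908 0.002;0 0.0393 0.0022 -0.0339 -0.002 -0.1908 0.002")

```text
time: 9.6
tool_pos: [0.5147, 0.1405, 0.0873]
tool_rot: [0.255, 0.73, 0.527, -0.351]
contact_force: [-0.9, -1.5, -4.6]
gripper_width: 0.558
grasp_force: 63.4
```

```bash
python3 fit.py;python3 look.py
python3 - <<'E'
from h import *
print(state()['joint_pos'])
f=grab_frame("scene");save("s2",f,(230,150,430,290),4)
f=grab_frame("top");W=cloud(f);q=((W.reshape(-1,3)-F)@np.stack([u,v,Z],1))*1000
E
```

```text
0.63 ang 92.2412 len 51.37921860153213 bot [-3.7584 58.6652] lower edge from top [-18.0417   0.5585] from bot [-15.7492  59.1344]
model lower edge [-12.5292  -0.931   -0.2114] pitch 89.43166241034673
9.7 [ 0.4383  0.1301 -5.5841] 0.5599153502250913 63.37095022201538
B center own [np.float64(-7.074910804907531), np.float64(-0.9117391878043527), np.float64(54.84535234341908)] yaw 70.48718210485373 pitch 89.43166241034673
0.83 [-2.4874 -0.5377 86.7853] z [ 59.9565 110.0232] x [-5.4603 -0.83  ] y [-24.5789  23.0217] ((-6.151429653167725, -0.7557926177978516), (50.048770904541016, 12.483208656311035), 89.2669677734375)
[ 0.429   0.4263  1.6198 -0.6239  1.7584  0.8471]
```

View pics/s2.png

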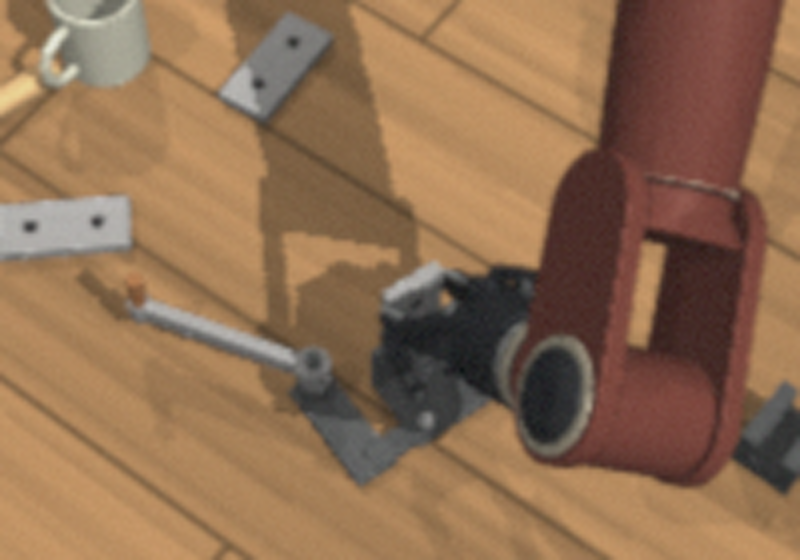

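```bash
cat > prof.py <<'E'
from h import *
import sys
acc=[]
for i in range(2):
    W=cloud(grab_frame("wrist"));q=((W.reshape(-1,3)-F)@np.stack([u,v,Z],1))*1000;acc.append(q)
q=np.concatenate(acc);k=(abs(q[:,1])<20)&(q[:,0]>-15)&(q[:,0]<12)&(q[:,2]>5)&(q[:,2]<125);q=q[k]
for lo in range(5,125,8):
    m=(q[:,2]>lo)&(q[:,2]<=lo+8)
    if m.sum()>15:print(lo,m.sum(),np.median(q[m],0),np.percentile(q[m,0],[10,90]))
m=(q[:,2]>66)&(q[:,2]<108)&(q[:,0]<1);p=np.polyfit(q[m,2],q[m,0],1);print("lean deg",np.degrees(np.arctan(p[0])),"x at 0,60,110",np.polyval(p,[0,60,110]))
p=np.polyfit(q[m,1],q[m,0],1);print("yaw err deg",np.degrees(np.arctan(p[0])))
E
python3 prof.py
```

```text
5 1558 [ 7.8895 -0.3623  8.9922] [ 6.9727 11.0115]
13 1572 [ 7.6113  0.1366 17.0432] [6.9054 8.3257]
21 1670 [ 7.6188  0.1213 25.0273] [6.9252 8.3514]
29 1750 [ 7.6278  0.1313 33.0402] [6.884  8.3401]
37 1842 [ 7.6498 -0.339  41.0742] [6.8855 8.3654]
45 1934 [ 7.6242  0.1324 49.0226] [6.8862 8.3539]
53 2954 [ 7.125   0.1263 58.8139] [-2.776   8.1834]
61 1918 [-2.7119 -0.2288 65.0884] [-3.4954 -1.95  ]
69 2015 [-2.5859 -0.2243 73.0415] [-3.3473 -1.7669]
77 2135 [-2.3937  0.2335 81.0746] [-3.1894 -1.5674]
85 2271 [-2.2571  0.2232 89.1128] [-3.0834 -1.4295]
93 2355 [-2.1083  0.2207 97.0549] [-2.945  -1.2841]
101 2553 [ -1.9317  -0.2117 105.0474] [-2.8031 -1.1339]
109 861 [ -2.198   -0.2078 110.3443] [-10.1865  -1.1999]
lean deg 1.0940870131658975 x at 0,60,110 [-3.9548 -2.809  -1.8541]
yaw err deg 0.23720327016770412
```

```bash
python3 - <<'E'
from h import *
np.save("X.npy",np.linalg.inv(blank(-.016,-.0008,.0005,91.1))@tcp())
E
python3 tip.py " -.016,-.0008,-.0002,90.0" " -.014,-.0008,-.0004,90.0" " -.012,-.0008,-.0004,90"
```

```text
[-0.0012  0.      0.0033  0.0001  0.0128 -0.    ]
[ 0.0016 -0.      0.0004  0.0001  0.0128 -0.    ]
[ 0.004  -0.     -0.0027  0.0001  0.0128 -0.    ]
```

Call:
jog_arm(motion="0 -0.0012 0 0.0033 0 0.0128 0;0 0.0016 0 0.0004 0 0.0128 0;0 0.0028 0 -0.001 0 0.0128 0;0 0.004 0 -0.0027 0 0.0128 0;0 0.004 0 -0.0027 0 0.0128 0")

```text
time: 10.62
tool_pos: [0.5159, 0.1429, 0.0878]
tool_rot: [0.251, 0.733, 0.529, -0.344]
contact_force: [-1.0, -2.1, -3.7]
gripper_width: 0.556
grasp_force: 63.3
```

```bash
python3 prof.py | tail -11; python3 -c "
from h import *
s=state();print(s['contact_force'],s['ft_torque'],s['gripper_width'])"
```

```text
45 1876 [ 7.5911 -0.0982 49.1003] [6.881  8.3327]
53 2663 [ 7.214  -0.0851 58.5092] [0.1758 8.1936]
61 1910 [-0.2986  0.0002 65.0778] [-1.112   0.4665]
69 2015 [-0.1568  0.0025 73.0812] [-0.9587  0.5743]
77 2119 [ 0.0226 -0.01   81.0547] [-0.8556  0.8228]
85 2246 [ 0.0439 -0.006  88.9864] [-0.7793  0.8679]
93 2437 [ 0.1612 -0.005  97.1278] [-0.6412  0.9759]
101 2505 [  0.2568  -0.0087 105.1814] [-0.545   1.1163]
109 782 [ -0.1867   0.0007 110.132 ] [-6.8425  0.9182]
lean deg 0.5747088623381507 x at 0,60,110 [-0.9275 -0.3257  0.1759]
yaw err deg 0.1328857138281926
[ 0.1197 -1.5305 -4.7862] [ 0.8064 -0.2745  0.0449] 0.5586432735000114
```

```bash
python3 - <<'E'
from h import *
np.save("X.npy",np.linalg.inv(blank(-.0129,-.0003,.0004,90.6))@tcp())
E
python3 tip.py " -.0122,-.0003,-.0008,89.9"
```

```text
[ 0.0012 -0.      0.002   0.      0.0081  0.    ]
```

Call:
jog_arm(motion="0 0.0006 0 0.001 0 0.008 0;0 0.0012 0 0.002 0 0.008 0;0 0.0012 0 0.002 0 0.008 0;0 0.0012 0 0.002 0 0.008 0;0 0.0012 0 0.002 0 0.008 0")

```text
time: 11.35
tool_pos: [0.5159, 0.1426, 0.0872]
tool_rot: [0.248, 0.736, 0.531, -0.34]
contact_force: [-1.6, -0.8, -0.3]
gripper_width: 0.556
grasp_force: 63.6
```

```bash
python3 prof.py | tail -9; python3 -c "
from h import *
s=state();print(s['contact_force'],s['ft_torque'],s['gripper_width'])"
```

```text
61 1911 [-0.3244 -0.0742 65.1007] [-1.0968  0.4096]
69 2001 [-0.3134 -0.0687 73.0341] [-1.1144  0.4193]
77 2126 [-0.2395 -0.07   81.0114] [-1.0341  0.5399]
85 2260 [-0.2139 -0.0658 88.9814] [-1.0052  0.5785]
93 2433 [-0.163  -0.0692 97.1218] [-0.9738  0.6272]
101 2507 [ -0.131   -0.0635 105.1409] [-0.9421  0.6738]
109 624 [ -0.7049  -0.05   109.8217] [-6.6708  0.3524]
lean deg 0.2681463712606068 x at 0,60,110 [-0.6736 -0.3928 -0.1588]
yaw err deg 0.15756426470885448
[-1.1042 -0.6118 -0.3349] [ 0.2298  0.2158 -0.1309] 0.5541533172934184
```

Call:
jog_arm(motion="60 0 0 0 0 0 0;75 0 0 0 0 0 0;85 0 0 0 0 0 0;85 0 0 0 0 0 0;85 0 0 0 0 0 0")

```text
time: 12.08
tool_pos: [0.5159, 0.1426, 0.0867]
tool_rot: [0.248, 0.736, 0.531, -0.34]
contact_force: [0.7, -0.2, -0.5]
gripper_width: 0.852
grasp_force: 0.0
```

```bash
python3 prof.py | tail -9; python3 -c "
from h import *
s=state();print(s['contact_force'],s['gripper_width'])"
```

```text
61 1905 [-0.8625 -0.0156 65.0824] [-1.6114 -0.1132]
69 2023 [-0.789  -0.0227 73.0644] [-1.5338 -0.0232]
77 2104 [-0.6811 -0.0177 81.1093] [-1.5088  0.144 ]
85 2257 [-0.648  -0.0165 88.9769] [-1.4492  0.1881]
93 2412 [-0.6221 -0.0333 97.0994] [-1.4003  0.2345]
101 2514 [ -0.5703  -0.0158 105.1154] [-1.3974  0.3093]
109 613 [ -1.0347  -0.4678 109.9116] [-7.0325  0.0326]
lean deg 0.37287918187714986 x at 0,60,110 [-1.2432 -0.8527 -0.5273]
yaw err deg 0.09651700966867388
[ 0.6561 -0.4855  0.4729] 0.8476480416094846
```

Call:
jog_arm(motion="85 0 0 -0.02 0 0 0;85 0 0 -0.07 0 0 0;85 0 0 -0.15 0 0 0;85 0 0 -0.26 0 0 0;85 0 0 -0.3 0 0 0")

```text
time: 12.8
tool_pos: [0.5529, 0.2543, 0.187]
tool_rot: [0.248, 0.736, 0.531, -0.337]
contact_force: [1.6, -0.6, 0.0]
gripper_width: 0.849
grasp_force: 0.0
```

Run:
```python
from h import *
W=cloud(grab_frame("wrist"));q=((W.reshape(-1,3)-F)@np.stack([u,v,Z],1))*1000
k=(abs(q[:,1])<60)&(q[:,0]>-30)&(q[:,0]<5)&(q[:,2]>64)&(q[:,2]<112);q=q[k]
print(len(q),np.percentile(q,[2,50,98],axis=0))
for c in("top","wrist"):
  f=grab_frame(c)
  for t in("bar_knob","bar_pivot"):print(c,t,[(round(x["p"],2),x["at"]) for x in place_of(c,t)])
  W=cloud(f).reshape(-1,3);m=(W[:,2]>.07)&(W[:,2]<.09)&(np.hypot(W[:,0]-.632,W[:,1]+.043)<.02)
  if m.sum():print("knob pts",m.sum(),np.median(W[m],0),np.percentile(W[m],[3,97],axis=0))
P=F-.020*u-.085*v;print("pivot",P)
# target: above knob, tool down; y axis along tangential
k=np.array([.632,-.043,0]);rr=(k-P);print("r",np.linalg.norm(rr[:2]),"ang",np.degrees(np.arctan2(rr[1],rr[0])))
go([.632,-.02,.2],axes([0,0,-1],-v))
```

```text
2094 [[ -9.461  -25.1474  65.1302]
 [ -1.1966  -0.7586  90.0602]
 [  0.1582  22.6377 110.1349]]
top bar_knob [(0.74, [0.6353, -0.0427, 0.0691]), (0.69, [0.6157, -0.3096, 0.0016])]
top bar_pivot [(0.82, [0.593, 0.1066, 0.0417])]
knob pts 32 [ 0.6273 -0.0404  0.0837] [[ 0.6221 -0.0459  0.0729]
 [ 0.6341 -0.0337  0.0874]]
wrist bar_knob [(0.8, [0.6272, -0.0418, 0.071])]
wrist bar_pivot [(0.83, [0.5924, 0.1037, 0.0379]), (0.7, [0.6153, -0.3115, 0.003])]
knob pts 106 [ 0.6287 -0.0378  0.0787] [[ 0.6227 -0.0445  0.0711]
 [ 0.6355 -0.0353  0.0848]]
pivot [0.5906 0.1026 0.    ]
r 0.15135971903396414 ang -74.11837982864763
t 13.15 q [ 0.5365  0.4855  1.3511 -0.5757  1.9678  0.8157] shift [-0.3246  0.3245  0.3311] turn [ 0.0003  0.58   -0.0028]
```

```bash
cat > bar.py <<'E'
from h import *
P=F-.020*u-.085*v
def pose(phi,r,z,dt=0):
    a=np.radians(phi);e=np.array([np.cos(a),np.sin(a),0]);t=np.array([-e[1],e[0],0])
    M=np.eye(4);M[:3,:3]=axes([0,0,-1],t).as_matrix();M[:3,3]=P+r*e+z*Z+dt*t;return M
E
python3 -c "
from bar import *
print(rel(pose(-75,.150,.2),tcp()))"
```

```text
[-0.353   0.3336  0.3648 -0.1672  0.5636 -0.363 ]
```

Call:
jog_arm(motion="45 -0.353 0.3336 0.3648 -0.1672 0.5636 -0.363;45 -0.353 0.3336 0.3648 -0.1672 0.5636 -0.363;45 -0.353 0.3336 0.3648 -0.1672 0.5636 -0.363;45 -0.353 0.3336 0.3648 -0.1672 0.5636 -0.363;45 -0.353 0.3336 0.3648 -0.1672 0.5636 -0.363")

```text
time: 13.78
tool_pos: [0.6296, -0.0436, 0.2015]
tool_rot: [0.025, 0.628, 0.778, -0.03]
contact_force: [0.0, 0.8, -0.7]
gripper_width: 0.454
grasp_force: 0.0
```

```bash
python3 -c "
from bar import *
print(rel(pose(-75,.150,.2),tcp()))"
```

```text
[ 0.0028  0.0002  0.0028 -0.0121  0.0507 -0.0327]
```

Call:
jog_arm(motion="45 0.0028 0 0.003 -0.0121 0.0507 -0.0327;45 0.0028 0 0.003 -0.0121 0.0507 -0.0327;45 0.0028 0 0.003 -0.0121 0.0507 -0.0327;45 0.0028 0 0.003 -0.0121 0.0507 -0.0327;45 0.0028 0 0.003 -0.0121 0.0507 -0.0327")

```text
time: 14.4
tool_pos: [0.63, -0.0387, 0.1993]
tool_rot: [0.001, 0.609, 0.793, -0.003]
contact_force: [0.2, 0.3, 0.1]
gripper_width: 0.449
grasp_force: 0.0
```

Run:
```python
from bar import *
f=grab_frame("wrist");save("w4",f)
print(rel(pose(-75,.150,.2),tcp()))
print([(round(x["p"],2),x["at"]) for x in place_of("wrist","bar_knob")])
W=cloud(f).reshape(-1,3);m=(W[:,2]>.07)&(W[:,2]<.09)&(np.hypot(W[:,0]-.63,W[:,1]+.042)<.02)
if m.sum():print(m.sum(),np.percentile(W[m],[3,50,97],axis=0))
```

```text
[-0.0063 -0.0029 -0.0012 -0.0023  0.0027 -0.0005]
[(0.82, [0.6294, -0.043, 0.0666])]
219 [[ 0.6225 -0.0482  0.0717]
 [ 0.6286 -0.0409  0.0846]
 [ 0.6348 -0.0362  0.0861]]
```

View pics/w4.png

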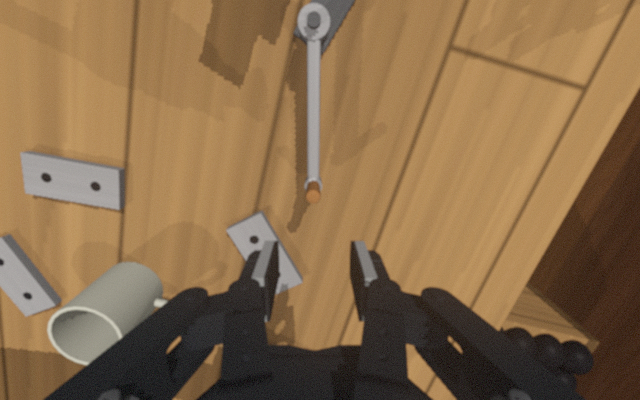

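The knob is at (313,190) and lies centred between the fingers at (265,280) and (362,280). The mug at (110,315) is clear. Lowering over the knob.

Call:
jog_arm(motion="45 -0.0063 -0.003 0.05 -0.0023 0.0027 0;45 -0.0063 -0.003 0.14 -0.0023 0.0027 0;45 -0.0063 -0.003 0.23 -0.0023 0.0027 0;45 -0.0063 -0.003 0.287 -0.0023 0.0027 0;45 -0.0063 -0.003 0.287 -0.0023 0.0027 0")

```text
time: 15.12
tool_pos: [0.6267, -0.0434, 0.0528]
tool_rot: [-0.003, 0.61, 0.793, -0.001]
contact_force: [-0.8, -0.5, -0.3]
gripper_width: 0.448
grasp_force: 0.0
```

```bash
python3 -c "
from bar import *
print(state()['contact_force'])
M=tcp()
for p in(-75,-82,-89,-96,-103):print(rel(pose(p,.150,.056),M))"
```

```text
[-0.7612 -0.5347 -0.3294]
[ 0.0007  0.0058 -0.0065 -0.0036 -0.0019 -0.0013]
[ 0.0029 -0.0308 -0.0063 -0.0037 -0.0017  0.0801]
[ 0.0095 -0.0668 -0.0061 -0.0039 -0.0015  0.1616]
[ 0.0204 -0.1018 -0.0059 -0.0039 -0.0013  0.243 ]
[ 0.0356 -0.1351 -0.0057 -0.004  -0.001   0.3245]
```

```bash
python3 -c "
from bar import *
M=tcp()
for p in(-82,-91,-100,-109):print(rel(pose(p,.150,.056),M))"
```

```text
[ 0.0029 -0.0308 -0.0063 -0.0037 -0.0017  0.0801]
[ 0.0122 -0.0769 -0.006  -0.0039 -0.0014  0.1848]
[ 0.0286 -0.121  -0.0058 -0.004  -0.0011  0.2896]
[ 0.0517 -0.1621 -0.0055 -0.0041 -0.0008  0.3943]
```

Call:
jog_arm(motion="45 0.003 -0.031 -0.006 -0.004 -0.002 0.08;45 0.012 -0.077 -0.006 -0.004 -0.0015 0.185;45 0.0286 -0.121 -0.006 -0.004 -0.001 0.29;45 0.0517 -0.162 -0.0055 -0.004 -0.001 0.394;45 0.0517 -0.162 -0.0055 -0.004 -0.001 0.394")

```text
time: 15.75
tool_pos: [0.5445, -0.0397, 0.0606]
tool_rot: [0.003, 0.814, 0.581, 0.003]
contact_force: [0.3, -0.2, 0.4]
gripper_width: 0.447
grasp_force: 0.0
```

```bash
python3 -c "
from bar import *
M=tcp();f=grab_frame('top')
k=place_of('top','bar_knob');print([(x['p'],x['at']) for x in k][:2],state()['contact_force'])
for p in(-109,-118,-127,-136,-145):print(rel(pose(p,.150,.056),M))"
```

```text
[(0.46, [0.6147, -0.3128, -0.0047])] [-0.2368 -0.0329 -0.3852]
[-0.0009 -0.0057  0.0092  0.006  -0.0007  0.0012]
[ 0.0029 -0.0526  0.0088  0.006  -0.0012  0.1059]
[ 0.014  -0.0983  0.0084  0.0059 -0.0017  0.2107]
[ 0.0321 -0.1418  0.008   0.0057 -0.0021  0.3154]
[ 0.0568 -0.1819  0.0077  0.0056 -0.0026  0.4201]
```

Call:
jog_arm(motion="45 0.003 -0.0526 0.006 0.003 -0.001 0.106;45 0.014 -0.098 0.006 0.003 -0.001 0.211;45 0.032 -0.142 0.006 0.003 -0.001 0.315;45 0.057 -0.182 0.006 0.003 -0.001 0.42;45 0.057 -0.182 0.006 0.003 -0.001 0.42")

```text
time: 16.48
tool_pos: [0.468, 0.0171, 0.0558]
tool_rot: [0.0, 0.953, 0.302, 0.001]
contact_force: [-0.7, -0.2, 0.3]
gripper_width: 0.45
grasp_force: 0.0
```

```bash
python3 -c "
from bar import *
f=grab_frame('wrist')
k=place_of('wrist','bar_knob');print([(x['p'],x['at']) for x in k][:2],state()['contact_force'],tcp()[:3,3])
M=tcp()
for p in(-145,-154,-163,-172,-180):print(rel(pose(p,.150,.056),M))"
```

```text
[(0.82, [0.4702, 0.0128, 0.0684])] [-0.6205 -0.2624  0.1055] [0.4688 0.0163 0.056 ]
[-0.0014 -0.0016 -0.      0.0015 -0.0018  0.001 ]
[ 0.0023 -0.0485 -0.0001  0.0014 -0.0019  0.1058]
[ 0.0134 -0.0943 -0.0002  0.0012 -0.002   0.2105]
[ 0.0315 -0.1378 -0.0003  0.0011 -0.0021  0.3152]
[ 0.0531 -0.1736 -0.0003  0.0009 -0.0022  0.4083]
```

Call:
jog_arm(motion="45 0.0023 -0.0485 0 0.0014 -0.0019 0.1058;45 0.0134 -0.0943 0 0.001 -0.002 0.2105;45 0.0315 -0.138 0 0.001 -0.002 0.315;45 0.053 -0.1736 0 0.001 -0.002 0.408;45 0.053 -0.1736 0 0.001 -0.002 0.408")

```text
time: 17.2
tool_pos: [0.4405, 0.1032, 0.0556]
tool_rot: [-0.0, 1.0, 0.001, -0.0]
contact_force: [-0.6, 0.1, 0.2]
gripper_width: 0.449
grasp_force: 0.0
```

```bash
python3 -c "
from bar import *
f=grab_frame('wrist')
k=place_of('wrist','bar_knob');print([(x['p'],x['at']) for x in k][:2],state()['contact_force'],tcp()[:3,3],P-.0+.15*v)
M=tcp()
for p in(-185,-190,-195,-199,-202):print(rel(pose(p,.150,.056),M))"
```

```text
[(0.61, [0.4429, 0.0931, 0.0703])] [-0.445  -0.069  -0.4603] [0.4403 0.1024 0.0554] [0.448  0.1492 0.    ]
[ 0.0018 -0.0266 -0.0012 -0.0001  0.0007  0.0583]
[ 0.0052 -0.0525 -0.0012 -0.0001  0.0007  0.1165]
[ 0.0109 -0.0781 -0.0012 -0.0001  0.0007  0.1747]
[ 0.017  -0.0981 -0.0012 -0.      0.0007  0.2212]
[ 0.0225 -0.1128 -0.0012 -0.      0.0007  0.2561]
```

Call:
jog_arm(motion="45 0.002 -0.0266 0 0 0 0.058;45 0.005 -0.0525 0 0 0 0.1165;45 0.01 -0.075 0 0 0 0.165;45 0.016 -0.095 0 0 0 0.21;45 0.018 -0.1 0 0 0 0.22")

```text
time: 17.92
tool_pos: [0.4492, 0.1524, 0.0552]
tool_rot: [0.0, 0.986, -0.165, -0.001]
contact_force: [-0.3, -0.2, 0.6]
gripper_width: 0.453
grasp_force: 0.3
```

```bash
cat > kn.py <<'E'
from bar import *
f=grab_frame('wrist');W=cloud(f).reshape(-1,3);q=((W-F)@np.stack([u,v,Z],1))*1000
k=place_of('wrist','bar_knob');print([(x['p'],((np.array(x['at'])-F)@np.stack([u,v,Z],1))*1000) for x in k][:2],state()['contact_force'],((tcp()[:3,3]-F)@np.stack([u,v,Z],1))*1000)
m=(q[:,2]>44)&(q[:,2]<53)&(abs(q[:,1])<60)&(q[:,0]>-60)&(q[:,0]<-8);b=q[m]
for y in range(-60,60,20):
    s=b[(b[:,1]>y)&(b[:,1]<y+20)]
    if len(s)>10:print("bar",y,len(s),np.percentile(s[:,0],[5,50,95]))
m=(q[:,2]>64)&(q[:,2]<112)&(abs(q[:,1])<40)&(q[:,0]>-30)&(q[:,0]<5)
if m.sum():print("blank",m.sum(),np.percentile(q[m],[2,50,98],axis=0))
M=tcp()
for p in(-198,-200,-202,-204):print(rel(pose(p,.150,.056),M))
E
python3 kn.py
```

```text
[(0.69, array([-28.6769,  65.8493,  67.7   ]))] [ 0.1007  0.4838 -0.3304] [-16.6103  65.0457  55.1824]
bar -60 1152 [-27.6838 -22.3002 -16.9654]
bar -40 1196 [-28.737  -23.1562 -17.9606]
bar -20 1077 [-29.8538 -24.4178 -18.7423]
bar 0 940 [-31.0694 -25.4806 -19.9487]
bar 20 818 [-31.8993 -26.5686 -21.2967]
bar 40 740 [-33.9159 -27.7034 -21.791 ]
blank 7273 [[-13.3485 -25.8164  79.5054]
 [ -8.044   -5.1463 110.2808]
 [ -1.7297  21.4043 111.5973]]
[ 0.0002  0.0073 -0.0016 -0.      0.001  -0.0117]
[ 0.0002 -0.0032 -0.0016 -0.      0.001   0.0116]
[ 0.0006 -0.0136 -0.0016  0.      0.001   0.0349]
[ 0.0013 -0.0241 -0.0016  0.      0.001   0.0581]
```

Call:
jog_arm(motion="45 0 -0.006 0 0 0 0.012;45 0 -0.01 0 0 0 0.02;45 0.0005 -0.014 0 0 0 0.03;45 0.0005 -0.018 0 0 0 0.035;45 0.0005 -0.018 0 0 0 0.035")

```text
time: 18.65
tool_pos: [0.4516, 0.1607, 0.0551]
tool_rot: [0.001, 0.982, -0.191, -0.001]
contact_force: [-1.3, -5.0, 1.6]
gripper_width: 0.449
grasp_force: 2.6
```

```bash
python3 kn.py
```

```text
[(0.72, array([-18.9509,  63.4523,  68.8   ]))] [-0.6548 -3.6372  1.0709] [-7.943  65.1441 55.0958]
bar -60 1111 [-25.5652 -20.1061 -14.8193]
bar -40 1205 [-25.4858 -20.1178 -14.8215]
bar -20 1056 [-25.515  -20.1172 -14.7937]
bar 0 924 [-25.4325 -20.0852 -14.7162]
bar 20 819 [-25.4185 -20.0454 -14.6765]
bar 40 750 [-25.8033 -19.8578 -14.169 ]
blank 6650 [[-13.1002 -25.9256 109.0004]
 [ -7.4179  -5.178  110.3704]
 [ -1.6673  21.3181 111.5841]]
[ 0.002   0.0246 -0.0018  0.0012  0.0011 -0.0472]
[ 0.0014  0.0141 -0.0018  0.0013  0.0011 -0.024 ]
[ 0.0012  0.0036 -0.0018  0.0013  0.0011 -0.0007]
[ 0.0014 -0.0068 -0.0018  0.0013  0.001   0.0226]
```

Bar is parallel to the fence at x = -20 mm, on its stop. Easing off the knob and lifting clear.

Call:
jog_arm(motion="45 0 0.015 0 0 0 0;45 0 0.02 -0.02 0 0 0;45 0 0.02 -0.1 0 0 0;45 0 0.02 -0.2 0 0 0;45 0 0.02 -0.28 0 0 0")

```text
time: 19.38
tool_pos: [0.4487, 0.1523, 0.1982]
tool_rot: [-0.001, 0.981, -0.191, 0.0]
contact_force: [0.6, -0.6, 0.1]
gripper_width: 0.448
grasp_force: 0.0
```

Call:
jog_arm(motion="45 -0.1 0.1 -0.05 0 0 0;45 -0.2 0.15 -0.05 0 0 0;45 -0.2 0.2 -0.05 0 0 0;45 -0.2 0.2 -0.05 0 0 0;45 -0.2 0.2 -0.05 0 0 0")

```text
time: 20.0
tool_pos: [0.3185, 0.0972, 0.2208]
tool_rot: [-0.001, 0.981, -0.192, -0.0]
contact_force: [0.2, 1.0, -0.7]
gripper_width: 0.451
grasp_force: 0.0
```

```bash
python3 kn.py
python3 - <<'E'
from h import *
f=grab_frame("wrist");save("w5",f)
E
```

```text
[(0.91, array([-21.6908,  65.3973,  69.    ]))] [-0.2744 -0.327  -1.3735] [-109.5577  172.0504  220.3943]
bar -20 83 [-25.8367 -19.5593 -12.9395]
bar 0 403 [-25.9435 -19.8284 -12.7232]
bar 20 339 [-25.9267 -20.6602 -12.7979]
bar 40 255 [-26.0657 -21.6995 -15.1363]
blank 921 [[-13.4093   4.3232  65.3788]
 [-12.4735  18.0365  95.0394]
 [ -2.0009  23.1356 111.3285]]
[ 0.2021 -0.1929  0.3283 -0.0002  0.0016 -0.0471]
[ 0.2015 -0.2033  0.3283 -0.0001  0.0016 -0.0239]
[ 0.2013 -0.2138  0.3283 -0.0001  0.0016 -0.0006]
[ 0.2015 -0.2243  0.3283 -0.0001  0.0016  0.0227]
```

View pics/w5.png

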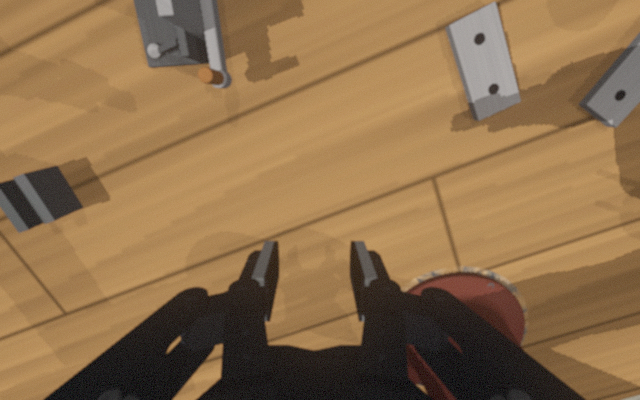

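The bar runs along the fence with its knob at (208,75). The blank stands upright behind it at about (165,5), and the robot touches nothing.

```bash
python3 -c "
from plant import *
print(job_done())"
```

```text
the job is handed in; nothing more can be done
None
```

The blank stands on its short edge about midway along the fence, upright and within about 1 mm of the face. The bar is swung fully across in front of it against its stop, and the job is handed in at about 20 s with no verdict shown.

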